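# Clip the red shoehorn onto the bench's snap hook

## Task

Clip the red enamel shoehorn onto the snap hook that stands on the shoe bench: pick it up by its handle, hold its ring eye flat over the hook's upright nose and press straight down, so that the eye pushes the brass sprung gate open and passes inside. Let go so that the shoehorn lies at rest with the gate sprung shut above the eye, and leave the black shoehorn where it lies.

Things in the scene. Friction and masses are not known exactly. Their poses are not given: they have to be found in the camera images.
- red_grip (a point): Middle of the red enamel shoehorn's handle, half-way up (7 mm above its underside); 210 mm long, about 90 g, lying flat. Own x runs from blade to eye, y across, z up. The handle is a bar 18 mm wide, 14 mm high, from 32 mm ahead (+x) to 40 mm behind this point: grip it here across y, from above. The blade, 43 mm wide, up to 10 mm high, ends 132 mm behind (-x).
- red_eye (a point): Centre of the red shoehorn's eye, 55 mm ahead (+x) of red_grip, same axes: a flat-lying steel ring, hole axis z, wire 6 mm thick, inside diameter 40 mm, 7 mm above the underside. It goes down around the hook's nose, centred to 10 mm, far side into the mouth, handle out along the hook's -x. It is past the gate when its centre is under 22 mm above the bench; it meets the lower bar at 14 mm.
- nose (a point): Top of the nose, the free upright post of the steel snap hook fixed on the bench, 67 mm up. The hook is a U of 10 mm round bar, mouth up, in its own x-z plane. Own x points from nose to stem (roughly away from the robot), z up. The stem stands 54 mm from the nose (centres), 77 mm high; the mouth is 44 mm clear; the lower bar's top is 11 mm up. A 50 mm foot plate lies beyond the stem.
- gate (a joint): Angle (rad) of the brass gate, a 6 mm rod hinged at the hook's stem 72 mm up, closing the mouth, its free end at the nose 60 mm up. 0 is shut; grows as the free end swings down into the hook, to 1.25; it cannot swing up. A spring shuts it: the eye needs about 0.5 to 1.5 N to push it open and slips off its end at about 0.6 to 0.9 rad.
- black_grip (a point): Middle of the handle, half-way up, of a black shoehorn of the same shape and size, same axes. Not to be used; leave it where it lies.
Things that resemble listed ones, but are neither listed nor needed, are in the scene too. Several things look just like the part that bears red_grip: the one meant starts farthest to the robot's left.

How it is judged (in metres and radians):
On the way:
1. the held shoehorn's eye, over the nose, pushes the gate open (value of joint gate above 0.3 rad and horizontal distance between red_eye and nose below 0.03 m and contact force between the fingers and red above 0.5 N), for 0.02 s.
At the end, for the whole second after the job is handed in: The red shoehorn's eye is around the hook's nose, inside the hook and below the gate (eye centre within 22 mm of the nose horizontally and less than 40 mm above the bench), the gate is shut (under 0.12 rad) and the shoehorn is released and at rest (horizontal distance between red_eye and nose below 0.022 m and height (world z) of red_eye below 0.04 m and value of joint gate below 0.12 rad and linear speed of red below 0.03 m/s); the robot touches nothing.
It fails at once if the black shoehorn is moved more than 30 mm (distance of black_grip from where it was at the start of the episode above 0.03 m).
It also fails if it takes over 51 s, if anything falls off the work surface, if the arm or the gripper's body presses on something with over 40 N, if the wrist force passes 120 N, or if a joint passes its speed limit or range.

## Robot

A 6-joint arm with a two-finger parallel gripper is mounted at the origin on the work surface. World frame = base frame: x ahead of the robot, y to its left, z up, the work surface at z = 0. Lengths are in m, angles in degrees, forces in N, time in s.
With the tool pointing down it reaches from about 0.4 to 0.825 m from the base axis. Payload 7 kg.
Tool frame: the origin (TCP) lies at the very end of the fingers, on their centre line; the grasp point (between the pads) lies 19 mm behind it (ctrl.grip_point_offset is the distance from the TCP to the grasp point, in m); x points along the fingers, z is the direction in which the jaws open and shut, and the axes are right-handed (so a half turn about x gives the same grasp; the last joint's range is limited). The gripper opens to 88 mm and grips with 3 to 60 N. Pads are 19 mm wide; open, the fingers measure 130 mm over their backs; the gripper's body (78 mm by 193 mm) begins 47 mm behind the grasp point.
Start: joints at [-56.774, 20.546, 0.682, 0, -70.136, -16.507], TCP at [0.194, -0.646, 0.227] pointing down, gripper open.
Joint ranges: [-176.03, 176.03], [-82.01, 121.73], [-58.28, 71.71], [-173.87, 95.51], [-174.79, -0.11], [-173.66, 173.66]. Speed limits (degrees/s): [136.94, 136.94, 172.46, 180, 180, 180].

## Interface

Orientations are given as [roll, pitch, yaw] about the fixed x, y, z axes, in that order (R = Rz(yaw) Ry(pitch) Rx(roll)).
In Python, from plant import get_obs, snapshot, calibration, close_job, ctrl gives the robot as it stands.
- The arm moves only by the tool move_arm, never from a script. Its argument "commands" is a list that holds one entry, the list of rows, each a list of 4 numbers: the shift along the tool's x, y, z in cm, then the turn about the tool's x in rad. In form: [[[dx, dy, dz, spin], ...]]. A call has 1 to 8 rows; each row shifts and turns the commanded pose from where the row before left it, along the tool's axes as they then stand; what a row does not reach is not made up. A row lasts 1/10 s, in which the tool goes at most 50 mm and 8.59 degrees, less where a joint would pass 70% of its speed; a pose out of reach is approached as far as the arm can. A call with a gripper value outside its range is refused whole. "jaw" is the finger opening in cm, from 0 to 8.76, set as the call begins (left out, the last holds). The fingers move at their own pace and stop on an object; the grip force is fixed at half the most. Time passes only in rows, so rows that do not move let the fingers close. It gives the time, the measured TCP pose, the force and the opening at its end, in the units of the state.
- get_obs(): the state, without advancing time (a new reading comes with each control period).
- snapshot(name): name is "side" or "top" or "wrist"; returns (picture, depth): 400x640x3 uint8, red, green, blue; 400x640 float32, m along the optical axis (not along the pixel's ray), 0 where there is no reading.
- calibration(name): a dict with "mtx" (3x3 intrinsics, pixels), "T" (4x4, takes a point from camera to world coordinates); the wrist camera has in their place "tool_from_camera" (4x4, takes a point from camera to tool coordinates, whose origin is the TCP and whose axes are the tool frame's). Camera axes: x right, y up, looking along -z (the intrinsics and any distortion apply to the point x, -y, -z); pixel columns grow to the right and rows downward; lengths in m; the calibration is good to about 2 mm. A picture is of the moment at which its call begins: read the wrist's pose just before it. calibration takes no time and is no camera call.
- close_job(): hands the job in, once; it reports no verdict.
The state is a dict: "clock": time; "joint_pos": joint angles; "qvel": joint speeds; "tau": joint torques, N m; "tool_pos": TCP position; "orientation": TCP orientation; "force": force on the tool from outside, world axes, zero at the start; "moment": the same for the moment, N m; "opening": finger opening in m.
Only numpy, scipy, OpenCV 4.12 (cv2) and the standard library are available. Lean on these libraries where they do the work, as an engineer would, in place of code of your own. Each camera call takes 0.05 s, during which the arm holds its last target. There are 200 camera calls.

## Working session

There is one attempt and no reset: what is moved stays moved. The work goes in short steps, Python scripts to look and compute and a tool call to move; the robot and the scene stay as the last step left them, time stands still between calls to the robot, and variables do not carry over. Pictures are saved under pics/ and viewed, about 8 in all and at most 12, crops included, and the job is handed in when it is done.

Besides the shell and the picture viewer there is one more tool, called after ">>>" as name(argument=value, ...) on one line, values as JSON. move_arm: Moves the arm, as the interface text tells. Its arguments: {"type":"object","properties":{"commands":{"type":"array"},"jaw":{"type":"number"}},"required":["commands"]}

```bash
ls; mkdir -p pics; cat > h.py <<'E'
import numpy as np, cv2
from plant import get_obs, snapshot, calibration, close_job, ctrl
from scipy.spatial.transform import Rotation as Ro
def Tcp(o=None):
    o=o or get_obs(); T=np.eye(4); T[:3,:3]=Ro.from_euler('xyz',o['orientation'],degrees=True).as_matrix(); T[:3,3]=o['tool_pos']; return T
def shot(n):
    c=calibration(n)
    T=c['T'] if 'T' in c else Tcp()@c['tool_from_camera']
    p,d=snapshot(n); return p,d,np.array(c['mtx']),np.array(T)
def ray(uv,K,T,z):
    uv=np.atleast_2d(uv).astype(float)
    r=np.c_[(uv[:,0]-K[0,2])/K[0,0],-(uv[:,1]-K[1,2])/K[1,1],-np.ones(len(uv))]@T[:3,:3].T
    return T[:3,3]+r*((z-T[2,3])/r[:,2])[:,None]
def cloud(d,K,T):
    v,u=np.indices(d.shape); P=np.stack([(u-K[0,2])/K[0,0]*d,-(v-K[1,2])/K[1,1]*d,-d],-1)
    return P@T[:3,:3].T+T[:3,3]
def proj(P,K,T):
    q=(np.atleast_2d(P)-T[:3,3])@T[:3,:3]; q=q*[1,-1,-1]; q=q@K.T; return q[:,:2]/q[:,2:]
E
python3 - <<'E'
from h import *
for n in ('side','top'):
    p,d,K,T=shot(n); cv2.imwrite(f'pics/{n}0.png',p[...,::-1]); np.savez(f'{n}0.npz',p=p,d=d,K=K,T=T); print(n,K,T.round(3),list(calibration(n)))
print(get_obs(),Tcp().round(3))
E
```

```text
pics
side [[381.47982848   0.         320.64164236]
 [  0.         381.47982848 204.11083634]
 [  0.           0.           1.        ]] [[-0.792  0.345 -0.504  0.001]
 [-0.611 -0.459  0.645  0.641]
 [-0.008  0.819  0.574  0.624]
 [ 0.     0.     0.     1.   ]] ['mtx', 'T']
top [[440.96114183   0.         326.6960059 ]
 [  0.         440.96114183 201.00654223]
 [  0.           0.           1.        ]] [[ 0.003  0.998 -0.058  0.433]
 [-1.     0.002 -0.016  0.   ]
 [-0.016  0.058  0.998  1.155]
 [ 0.     0.     0.     1.   ]] ['mtx', 'T']
{'clock': 0.1, 'joint_pos': array([-5.67752328e+01,  2.05871529e+01,  6.39880552e-01, -1.98113378e-02,
       -7.01342502e+01, -1.65066068e+01]), 'qvel': array([-0.09263464, -0.07659957,  0.03219569,  0.04153333,  0.11084022,
        0.0492942 ]), 'tau': array([-2.25073003e-03, -5.84162021e+01,  2.93750185e+01,  7.01541245e+00,
        1.01557889e-02, -5.59176624e-05]), 'tool_pos': array([ 0.19403736, -0.64606419,  0.22571836]), 'orientation': array([  3.63907126,  89.91637634, 110.35048621]), 'force': array([-0.68856985, -0.12991518, -0.04547181]), 'moment': array([-0.00846693,  0.01473968, -0.02865431]), 'opening': 0.0878578486606806} [[-0.001 -0.958 -0.288  0.194]
 [ 0.001 -0.288  0.958 -0.646]
 [-1.     0.     0.001  0.226]
 [ 0.     0.     0.     1.   ]]
```

View pics/top0.png

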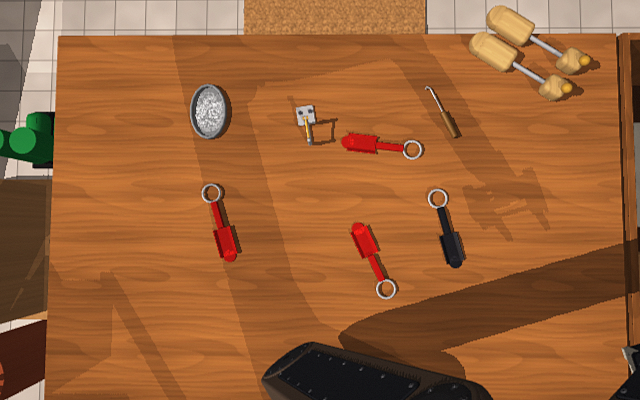

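View pics/side0.png

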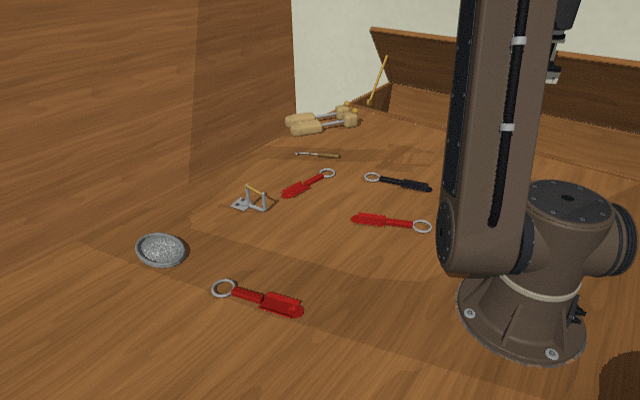

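Top view: three red shoehorns, A (220,225), B (383,146) and C (374,260). Columns grow toward −y, so A lies farthest to the robot's left and is the one meant. The black one is at (447,230), the hook at (307,125). Next I measure and make the confirming crop.

```bash
python3 - <<'E'
from h import *
z=np.load('top0.npz');p,d,K,T=[z[k] for k in 'pdKT']
C=cloud(d,K,T); print('bench z',np.median(C[150:180,250:300,2]))
hsv=cv2.cvtColor(p,cv2.COLOR_RGB2HSV)
red=((hsv[...,0]<5)|(hsv[...,0]>174))&(hsv[...,1]>200)&(hsv[...,2]>90)
red=red.astype(np.uint8); red[320:]=0; red[:,:150]=0
n,l,s,c=cv2.connectedComponentsWithStats(red)
for i in range(1,n):
    if s[i,4]>80:
        v,u=np.where(l==i); P=ray(np.c_[u,v],K,T,.01); m=P.mean(0); print(s[i],c[i].round(1),m.round(3), 'zmax',np.percentile(C[l==i][:,2],95).round(4))
# ring A
x0,x1,y0,y1=195,230,178,207
g=(hsv[...,1]<90); m=np.zeros_like(red); m[y0:y1,x0:x1]=g[y0:y1,x0:x1]
v,u=np.where(m>0); e=cv2.minEnclosingCircle(np.c_[u,v].astype(np.float32)); print('ringA',e, ray(e[0],K,T,.007), len(u))
cr=cv2.resize(p[170:270,180:280],(500,500),interpolation=cv2.INTER_CUBIC)
hk=cv2.resize(p[90:160,280:350],(500,500)[:2],interpolation=cv2.INTER_CUBIC)
cv2.imwrite('pics/c1.png',np.hstack([cv2.resize(cr,(400,400)),cv2.resize(hk,(400,400))])[...,::-1])
for nm,uv,h in(('plate',(306,113),0),('nosetop?',(310,143),.067),('stem top',(306,116),.077)): print(nm,ray(uv,K,T,h))
E
```

```text
bench z 0.0009666324760981837
[341 133  63  21 746] [367.  143.6] [ 0.65  -0.087  0.01 ] zmax 0.0169
[211 202  27  60 714] [223.7 236.7] [0.406 0.285 0.01 ] zmax 0.017
[350 223  35  58 775] [366.1 246.5] [ 0.382 -0.084  0.01 ] zmax 0.0163
ringA ((210.66250610351562, 192.85000610351562), 9.855876922607422) [[0.52051614 0.32245041 0.007     ]] 123
plate [[0.73429073 0.07393579 0.        ]]
nosetop? [[0.64102528 0.05922593 0.067     ]]
stem top [[0.70667668 0.06896374 0.077     ]]
```

View pics/c1.png

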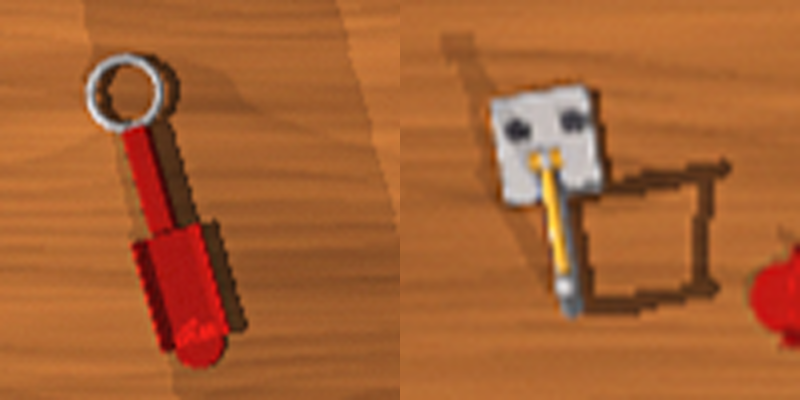

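Crop: A is a red shoehorn with its ring at about (211,193) and its blade toward (230,258). It is leftmost, so it is confirmed. The hook's nose is at about (309.4,140.8), its stem/hinge at (305.4,119). Estimates: eye A (0.520,0.322), yaw ≈17°, grip ≈(0.468,0.306), nose ≈(0.646,0.061), hook yaw ≈10°. The sizes agree (nose to stem 55 mm). The tool's yaw already fits A, so I set out, going around the base.

>>> move_arm(commands=[[[0,-3.4,2.6,0],[0,-3.4,2.6,0],[0,-3.4,2.6,0],[0,-3.4,2.6,0],[0,-3.4,2.6,0],[0,-3.4,2.6,0],[0,-3.4,2.6,0],[0,-3.4,2.6,0]]])

```text
clock: 0.9
tool_pos: [0.3954, -0.3673, 0.2264]
orientation: [23.0, 90.0, 129.7]
force: [0.1, 0.2, -0.1]
opening: 0.0874
```

>>> move_arm(commands=[[[0,-3.4,2.6,0],[0,-3.4,2.6,0],[0,-1.4,4.1,0],[0,-1.4,4.1,0],[0,-1.4,4.1,0],[0,-1.4,4.1,0],[0,-1.4,4.1,0],[0,-1.4,4.1,0]]])

```text
clock: 1.7
tool_pos: [0.4542, -0.0382, 0.2266]
orientation: [-49.0, 90.0, 57.8]
force: [1.6, -0.2, -0.2]
opening: 0.0877
```

>>> move_arm(commands=[[[0,-1.4,4.1,0],[0,-1.4,4.1,0],[0,-1.4,4.1,0],[0,-1.4,4.1,0],[0,-1.4,4.1,0],[0,-1.4,4.1,0],[0,0,0,0],[0,0,0,0]]])

```text
clock: 2.5
tool_pos: [0.4639, 0.2206, 0.2259]
orientation: [113.6, 89.9, -139.6]
force: [-0.4, -1.1, -0.0]
opening: 0.0877
```

Still about 85 mm short in y. I look with the wrist camera here.

```bash
python3 - <<'E'
from h import *
print(Tcp().round(3), get_obs()['joint_pos'].round(1))
p,d,K,T=shot('wrist'); cv2.imwrite('pics/w1.png',p[...,::-1]); np.savez('w1.npz',p=p,d=d,K=K,T=T); print(K,T.round(3))
print(proj([[.520,.322,.007],[.468,.306,.007],[.646,.061,.067]],K,T))
E
```

```text
[[-0.001 -0.957 -0.289  0.464]
 [-0.001 -0.289  0.957  0.221]
 [-1.     0.001 -0.001  0.226]
 [ 0.     0.     0.     1.   ]] [  47.4    5.3  -19.4   -0.   -65.4 -120.5]
[[342.18623504   0.         317.68945511]
 [  0.         342.18623504 206.44496836]
 [  0.           0.           1.        ]] [[-0.29  -0.921 -0.261  0.394]
 [ 0.957 -0.279 -0.079  0.198]
 [-0.    -0.273  0.962  0.384]
 [ 0.     0.     0.     1.   ]]
[[386.83669809 246.88682659]
 [389.23854593 202.6062366 ]
 [123.69093338 308.62058521]]
```

View pics/w1.png

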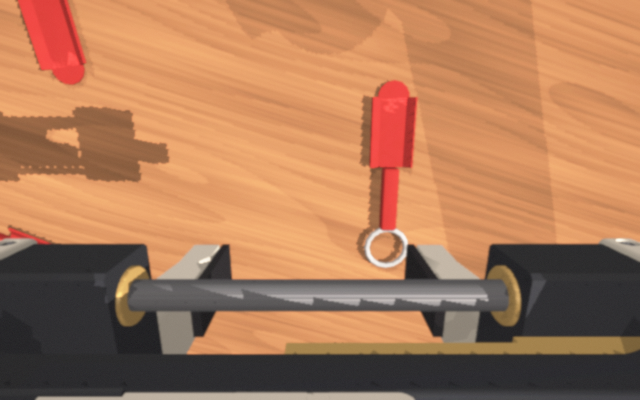

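Wrist view: A's ring is at (386,248), predicted (387,247). Its handle runs from (388,228) to (391,168), predicted middle (389,203). The two views agree to about 2 mm. Now the handle axis from the mask.

```bash
python3 - <<'E'
from h import *
z=np.load('w1.npz');p,d,K,T=[z[k] for k in 'pdKT']
hsv=cv2.cvtColor(p,cv2.COLOR_RGB2HSV)
red=((hsv[...,0]<6)|(hsv[...,0]>172))&(hsv[...,1]>150); red[:,:300]=0;red[:,450:]=0
L=[]
for r in range(175,226,3):
    u=np.where(red[r])[0]; L.append([(u.min()+u.max())/2,r,np.ptp(u)+1])
L=np.array(L); print(L[:,2]); P=ray(L[:,:2],K,T,.011)
f=np.polyfit(P[:,0],P[:,1],1); print('handle yaw',np.degrees(np.arctan(f[0])))
v,u=np.where(red[80:170]);v+=80
e=ray((386,248),K,T,.007)[0]; tip=ray((394,83),K,T,.005)[0]; print('eye',e,'tip',tip,np.linalg.norm(e-tip),np.degrees(np.arctan2(*(e-tip)[[1,0]])))
print('line y at eye x',np.polyval(f,e[0]))
a=np.radians(17.);print('grip',e-.055*np.array([np.cos(a),np.sin(a),0]))
E
```

```text
[17. 17. 17. 16. 17. 17. 17. 17. 16. 16. 16. 16. 17. 16. 16. 16. 16.]
handle yaw 16.926590543372864
eye [0.52162511 0.32153608 0.007     ] tip [0.34512097 0.26675363 0.005     ] 0.18482106988073885 17.24302865492101
line y at eye x 0.3205113384035082
grip [0.46902835 0.30545564 0.007     ]
```

>>> move_arm(commands=[[[0,-0.9,2.65,0],[0,-1,2.65,0],[0,-1,2.65,0],[4,0,0,0],[4,0,0,0],[4,0,0,0],[3,0,0,0],[0,0,0,0]]])

```text
clock: 3.35
tool_pos: [0.4674, 0.3008, 0.0728]
orientation: [120.2, 89.6, -133.2]
force: [-0.2, 0.1, -0.5]
opening: 0.0877
```

>>> move_arm(commands=[[[0,0,0,0],[0,0,0,0]]])

```text
clock: 3.55
tool_pos: [0.4704, 0.3049, 0.0787]
orientation: [-62.7, 89.8, 44.0]
force: [-0.1, 0.3, -0.7]
opening: 0.0878
```

>>> move_arm(commands=[[[2.5,0.1,0,0],[2.5,0,0,0],[1.6,0,0,0],[0.7,0,0,0],[0,0,0,0],[0,0,0,0],[0,0,0,0]]])

```text
clock: 4.25
tool_pos: [0.469, 0.3049, 0.0049]
orientation: [-57.0, 89.9, 49.8]
force: [-0.3, -0.0, 1.0]
opening: 0.0879
```

>>> move_arm(commands=[[[0,0,0,0],[0,0,0,0],[0,0,0,0],[0,0,0,0],[0,0,0,0],[0,0,0,0],[0,0,0,0],[0,0,0,0]]], jaw=0)

```text
clock: 5.05
tool_pos: [0.4683, 0.3041, 0.0035]
orientation: [129.8, 90.0, -123.5]
force: [0.1, -0.6, 0.3]
opening: 0.0292
```

>>> move_arm(commands=[[[-1,0,0,0],[-2,0,0,0],[-3,0,0,0],[-3,0,0,0],[-3,0,0,0],[-3,0,0,0],[0,0,0,0],[0,0,0,0]]])

```text
clock: 5.85
tool_pos: [0.4685, 0.3044, 0.155]
orientation: [-50.5, 89.9, 56.2]
force: [-0.1, -0.2, -0.9]
opening: 0.0006
```

The fingers were slower than I allowed, so they closed after the lift began and missed. Reopen and re-measure.

>>> move_arm(commands=[[[-2,0,0,0],[-2,0,0,0],[-2,0,0,0],[0,0,0,0],[0,0,0,0],[0,0,0,0],[0,0,0,0],[0,0,0,0]]], jaw=6)

```text
clock: 6.65
tool_pos: [0.4681, 0.3038, 0.2128]
orientation: [122.2, 89.9, -131.1]
force: [0.2, -0.3, 0.4]
opening: 0.0574
```

```bash
python3 - <<'E'
from h import *
print(Tcp().round(4))
p,d,K,T=shot('wrist'); np.savez('w2.npz',p=p,d=d,K=K,T=T);q,*_=shot('top')
cv2.imwrite('pics/w2.png',np.hstack([cv2.resize(p,(512,320)),cv2.resize(q[170:270,180:270],(288,320))])[...,::-1])
E
```

```text
[[-9.000e-04 -9.577e-01 -2.876e-01  4.681e-01]
 [-1.100e-03 -2.876e-01  9.577e-01  3.038e-01]
 [-1.000e+00  1.200e-03 -7.000e-04  2.128e-01]
 [ 0.000e+00  0.000e+00  0.000e+00  1.000e+00]]
```

View pics/w2.png

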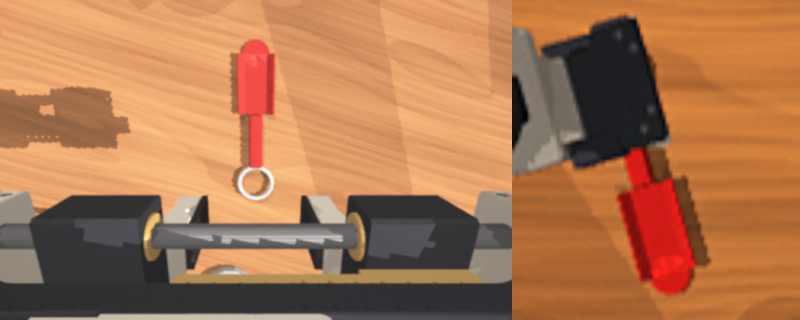

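The shoehorn looks in place, aligned with the tool, its ring at (320,229) full scale. Check the numbers.

```bash
python3 - <<'E'
from h import *
z=np.load('w2.npz');p,d,K,T=[z[k] for k in 'pdKT']
hsv=cv2.cvtColor(p,cv2.COLOR_RGB2HSV)
red=((hsv[...,0]<6)|(hsv[...,0]>172))&(hsv[...,1]>150); red[:,:250]=0;red[:,380:]=0
L=[]
for r in range(148,204,3):
    u=np.where(red[r])[0]; L.append([(u.min()+u.max())/2,r])
P=ray(L,K,T,.011); f=np.polyfit(P[:,0],P[:,1],1); y=np.arctan(f[0]); print('yaw',np.degrees(y))
e=ray((320,228.8),K,T,.007)[0]; print('eye',e,'grip',e-.055*np.array([np.cos(y),np.sin(y),0]),'liney',np.polyval(f,.469))
E
```

```text
yaw 17.098005896386468
eye [0.5210583  0.32120322 0.007     ] grip [0.46848912 0.30503283 0.007     ] liney 0.30476553934855
```

Undisturbed: grip (0.4685,0.3050), yaw 17°. Go down again and this time wait for the jaws.

>>> move_arm(commands=[[[4,0,0.1,0],[4,0,0,0],[4,0,0,0],[4,0,0,0],[2.5,0,0,0],[1.5,0,0,0],[0.8,0,0,0],[0,0,0,0]]])

```text
clock: 7.55
tool_pos: [0.4676, 0.3046, 0.0046]
orientation: [126.0, 89.9, -127.3]
force: [-0.4, 0.7, 0.6]
opening: 0.0601
```

>>> move_arm(commands=[[[0,0,0,0],[0,0,0,0],[0,0,0,0]]])

```text
clock: 7.85
tool_pos: [0.4684, 0.3056, 0.0066]
orientation: [-55.5, 89.9, 51.2]
force: [0.6, 0.3, 0.0]
opening: 0.0601
```

>>> move_arm(commands=[[[0.3,0,0,0],[0,0,0,0],[0,0,0,0],[0,0,0,0],[0,0,0,0],[0,0,0,0],[0,0,0,0],[0,0,0,0]]], jaw=0)

```text
clock: 8.65
tool_pos: [0.468, 0.3051, 0.0026]
orientation: [-74.0, 90.0, 32.7]
force: [-0.2, 0.0, -0.5]
opening: 0.0177
```

>>> move_arm(commands=[[[0,0,0,0],[0,0,0,0],[0,0,0,0]]])

```text
clock: 8.95
tool_pos: [0.468, 0.3051, 0.0026]
orientation: [50.3, 90.0, 157.0]
force: [-0.6, 0.4, -0.0]
opening: 0.0179
```

Held (18 mm opening). Lift and go to a looking place beside the hook.

>>> move_arm(commands=[[[-1,0,0,0],[-3,0,0,0],[-4,0,0,0],[-4,0,0,0],[-4,0,0,0],[-4,0,0,0],[-3,0,0,0],[0,0,0,0]]])

```text
clock: 9.75
tool_pos: [0.4697, 0.3064, 0.2384]
orientation: [-62.5, 89.5, 44.2]
force: [-0.2, 0.6, -1.6]
opening: 0.0179
```

>>> move_arm(commands=[[[0,-0.8,-3.5,0],[0,-0.8,-3.5,0],[0,-0.8,-3.5,0],[0,-0.8,-3.5,0],[0,-0.8,-3.5,0],[0,-0.8,-3.5,0],[0,0,0,0],[0,0,0,0]]])

```text
clock: 10.55
tool_pos: [0.5741, 0.1167, 0.232]
orientation: [85.5, 89.9, -167.9]
force: [0.1, 0.5, -1.3]
opening: 0.0179
```

```bash
python3 - <<'E'
from h import *
print(Tcp().round(4),get_obs()['opening'])
p,d,K,T=shot('wrist'); np.savez('w3.npz',p=p,d=d,K=K,T=T);q,dq,Kq,Tq=shot('top')
np.savez('t3.npz',p=q,d=dq,K=Kq,T=Tq)
print(proj([.646,.061,.067],K,T))
s=np.load('side0.npz')['p']
a=cv2.resize(p,(640,400)); b=np.hstack([cv2.resize(s[175:220,225:280],(400,200),interpolation=cv2.INTER_CUBIC)[:, :320],cv2.resize(q[85:165,230:358],(320,200),interpolation=cv2.INTER_CUBIC)])
cv2.imwrite('pics/w3.png',np.vstack([a,b])[...,::-1])
E
```

```text
[[-1.300e-03 -9.583e-01 -2.856e-01  5.741e-01]
 [-3.000e-04 -2.856e-01  9.583e-01  1.167e-01]
 [-1.000e+00  1.300e-03  1.000e-04  2.320e-01]
 [ 0.000e+00  0.000e+00  0.000e+00  1.000e+00]] 0.017931441492639772
[[245.52846606 239.80944288]]
```

View pics/w3.png

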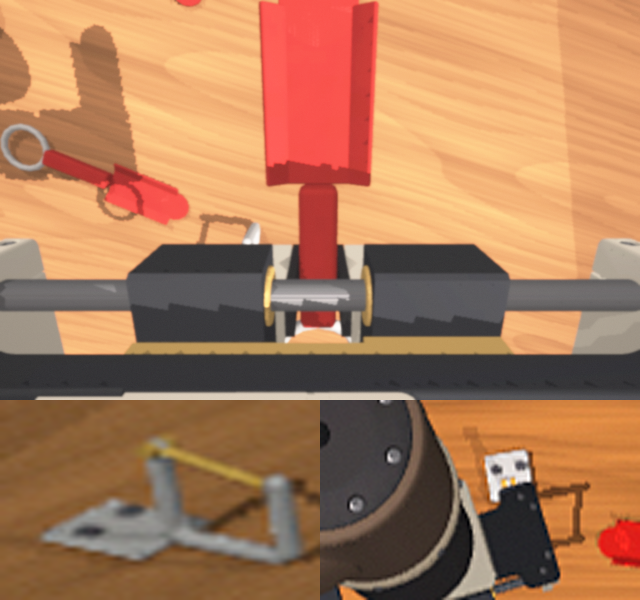

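Wrist view: the hook's nose bar peeks out at (252,230), its top hidden below row 242 (predicted (246,240)). The side crop shows the nose top at about (263.2,193.5) and the stem top at (247,185). I back off 60 mm to see the nose fully.

>>> move_arm(commands=[[[0,3,0.5,0],[0,3,0.5,0],[0,0,0,0],[0,0,0,0]]])

```text
clock: 11.05
tool_pos: [0.5135, 0.111, 0.2333]
orientation: [-75.1, 89.9, 31.7]
force: [0.1, 0.6, -1.0]
opening: 0.0175
```

```bash
python3 - <<'E'
from h import *
z=np.load('side0.npz');K,T=z['K'],z['T']
print('side nose',ray((263.2,193.5),K,T,.067),'stem',ray((247,185.1),K,T,.077))
z=np.load('top0.npz');K,T=z['K'],z['T']
print('top nose',ray((309.4,140.8),K,T,.067))
p,d,K,T=shot('wrist'); np.savez('w4.npz',p=p,d=d,K=K,T=T)
uv=proj([[.646,.061,.067],[.70,.0705,.077]],K,T); print(uv,Tcp()[:3,3])
u,v=uv[0].astype(int); x0=u-60; y0=v-50
print('crop',x0,y0); cv2.imwrite('pics/w4.png',cv2.resize(p[y0:y0+100,x0:x0+120],(720,600),interpolation=cv2.INTER_CUBIC)[...,::-1])
E
```

```text
side nose [[0.64282884 0.06754233 0.067     ]] stem [[0.69555378 0.07466076 0.077     ]]
top nose [[0.64656234 0.06075251 0.067     ]]
[[237.4055688  291.07948317]
 [232.4945549  340.96260116]] [0.51408724 0.11102786 0.23313173]
crop 177 241
```

View pics/w4.png

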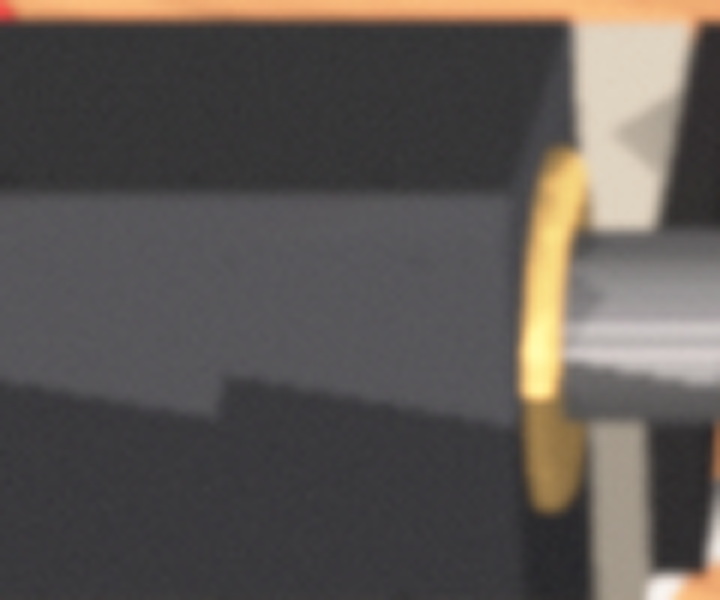

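That was the wrong way: going forward moves the hook up in the image. Move forward 100 mm, at 0.23 m high and laterally clear of the hook.

>>> move_arm(commands=[[[0,-3.5,0,0],[0,-3.5,0,0],[0,-3.5,0,0],[0,0,0,0],[0,0,0,0],[0,0,0,0]]])

```text
clock: 11.7
tool_pos: [0.6144, 0.1403, 0.2321]
orientation: [100.6, 89.9, -152.7]
force: [0.3, -0.7, -1.4]
opening: 0.0177
```

```bash
python3 - <<'E'
from h import *
p,d,K,T=shot('wrist'); np.savez('w5.npz',p=p,d=d,K=K,T=T)
uv=proj([[.646,.061,.067],[.643,.0675,.067],[.70,.0705,.077]],K,T); print(uv,Tcp()[:3,3])
u,v=uv[0].astype(int); x0=u-70; y0=v-50
print('crop',x0,y0); cv2.imwrite('pics/w5.png',cv2.resize(p[y0:y0+100,x0:x0+130],(780,600),interpolation=cv2.INTER_CUBIC)[...,::-1])
E
```

```text
[[231.54566298 195.98035501]
 [238.75779111 194.98139563]
 [226.37094137 251.8372734 ]] [0.61423671 0.14024579 0.23249248]
crop 161 145
```

View pics/w5.png

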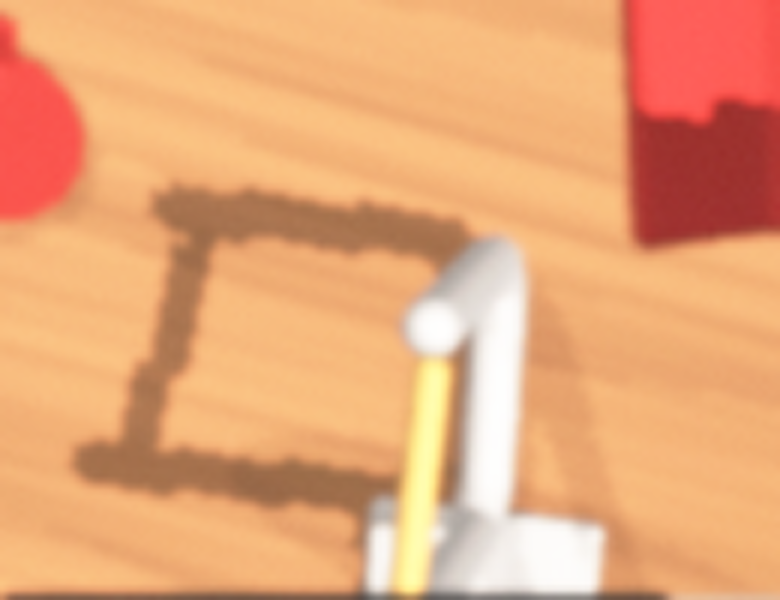

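Crop: the nose top, a bright disc, is at (233.7,199.3) full scale. The gate runs from (233.2,205) to (229.7,243), the lower bar along (244,193) to (242.3,230).

```bash
python3 - <<'E'
from h import *
z=np.load('w5.npz');K,T=z['K'],z['T']
n=ray((233.7,199.3),K,T,.067)[0]; print('nose',n)
b=np.r_[ray((244.3,193.3),K,T,.008),ray((242.3,230),K,T,.008)];print('bar',b,np.degrees(np.arctan2(*(b[1]-b[0])[[1,0]])))
g=np.r_[ray((233.2,205),K,T,.062),ray((229.7,243.3),K,T,.069)]; print('gate',g,np.degrees(np.arctan2(*(g[1]-g[0])[[1,0]])))
z=np.load('w1.npz')
yaw=np.radians(10); tz=Tcp()[:3,2]; print('tool yaw',np.degrees(np.arctan2(tz[1],tz[0]))-90)
E
```

```text
nose [0.64866095 0.06375696 0.067     ]
bar [[0.65728797 0.0639468  0.008     ]
 [0.70155507 0.07203998 0.008     ]] 10.360736394460119
gate [[0.65615807 0.06375486 0.062     ]
 [0.69392471 0.07047544 0.069     ]] 10.090171593750302
tool yaw 16.72972603970834
```

Estimates: wrist (0.6487,0.0638), top (0.6466,0.0608), side (0.643,0.0675). I use nose (0.647,0.063) and hook yaw 10.2°. Target TCP (0.5926,0.0532), so shift dy +4.6, dz −7.7 cm and spin +0.114.

>>> move_arm(commands=[[[0,1.5,-2.5,0],[0,1.5,-2.6,0],[0,1.6,-2.6,0],[0,0,0,0.114],[3,0,0,0],[3,0,0,0],[3,0,0,0],[0,0,0,0]]])

```text
clock: 12.55
tool_pos: [0.5897, 0.0525, 0.1394]
orientation: [93.4, 89.6, -166.5]
force: [0.1, -0.6, -2.1]
opening: 0.0176
```

>>> move_arm(commands=[[[0,0,0,0],[0,0,0,0],[0,0,0,0]]])

```text
clock: 12.85
tool_pos: [0.5937, 0.0537, 0.1445]
orientation: [-82.0, 89.8, 18.2]
force: [0.7, 0.1, -0.7]
opening: 0.0175
```

```bash
python3 - <<'E'
from h import *
t=Tcp();print(t.round(4)); print('yaw',np.degrees(np.arctan2(t[1,2],t[0,2]))-90,'eye',t@[-.0044,-.0553,0,1])
q,d,K,T=shot('side'); q2,_,K2,T2=shot('top'); np.savez('s6.npz',p=q,K=K,T=T,p2=q2,K2=K2,T2=T2)
print(proj([t@[-.0044,-.0553,0,1]][0][:3],K,T))
cv2.imwrite('pics/s6.png',np.hstack([cv2.resize(q[155:220,215:295],(480,390),interpolation=cv2.INTER_CUBIC),cv2.resize(q2[100:178,275:339],(320,390),interpolation=cv2.INTER_CUBIC)])[...,::-1])
E
```

```text
[[ 3.000e-03 -9.842e-01 -1.772e-01  5.937e-01]
 [ 1.000e-03 -1.772e-01  9.842e-01  5.370e-02]
 [-1.000e+00 -3.100e-03  4.000e-04  1.445e-01]
 [ 0.000e+00  0.000e+00  0.000e+00  1.000e+00]]
yaw 10.207401131114338 eye [0.64809296 0.0634698  0.14911933 1.        ]
[[259.79573907 165.19857242]]
```

View pics/s6.png

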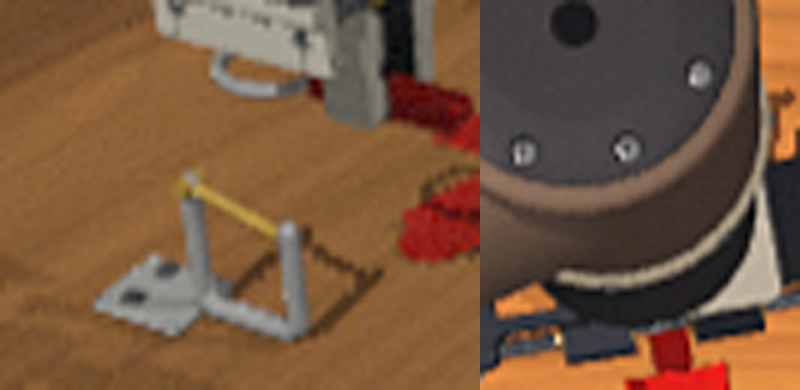

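Side crop: the ring's centre is at about (258.7,166.7), predicted (259.8,165.2). The nose top is at (263.3,193.3). Quick check of the ring's offset from the nose in this one camera, then descend.

```bash
python3 - <<'E'
from h import *
z=np.load('s6.npz');K,T=z['K'],z['T']
print(ray((258.7,166.7),K,T,.149)-ray((263.3,193.3),K,T,.067))
E
```

```text
[[0.00163779 0.00382616 0.082     ]]
```

>>> move_arm(commands=[[[2,0,0,0],[2,0,0,0],[1.5,0,0,0],[0,0,0,0],[0,0,0,0],[0,0,0,0]]])

```text
clock: 13.55
tool_pos: [0.5935, 0.0535, 0.0888]
orientation: [-85.9, 89.9, 14.3]
force: [0.3, -0.3, -0.7]
opening: 0.0176
```

Offset about (2,4) mm, inside 10 mm. Small correction, then press down slowly.

>>> move_arm(commands=[[[1,0.1,-0.15,0],[1,0,0,0],[1,0,0,0],[1,0,0,0],[0.5,0,0,0],[0.5,0,0,0],[0,0,0,0]]])

```text
clock: 14.25
tool_pos: [0.5914, 0.0514, 0.0366]
orientation: [99.7, 89.9, -160.1]
force: [-1.4, -1.5, -1.1]
opening: 0.0175
```

>>> move_arm(commands=[[[0.5,0,0,0],[0.5,0,0,0],[0.5,0,0,0],[0.5,0,0,0],[0.4,0,0,0],[0,0,0,0],[0,0,0,0]]])

```text
clock: 14.95
tool_pos: [0.592, 0.0516, 0.0135]
orientation: [120.7, 90.0, -139.1]
force: [1.0, -0.2, -0.5]
opening: 0.0178
```

```bash
python3 - <<'E'
from h import *
t=Tcp();o=get_obs();print(t[:3,3],o['force'],'eye',t@[-.0044,-.0553,0,1])
q,d,K,T=shot('side')
cv2.imwrite('pics/s7.png',cv2.resize(q[155:220,215:295],(640,520),interpolation=cv2.INTER_CUBIC)[...,::-1])
E
```

```text
[0.5920046  0.05161332 0.01347251] [ 0.97488525 -0.20014741 -0.48914151] eye [0.64643275 0.06139936 0.01786109 1.        ]
```

View pics/s7.png

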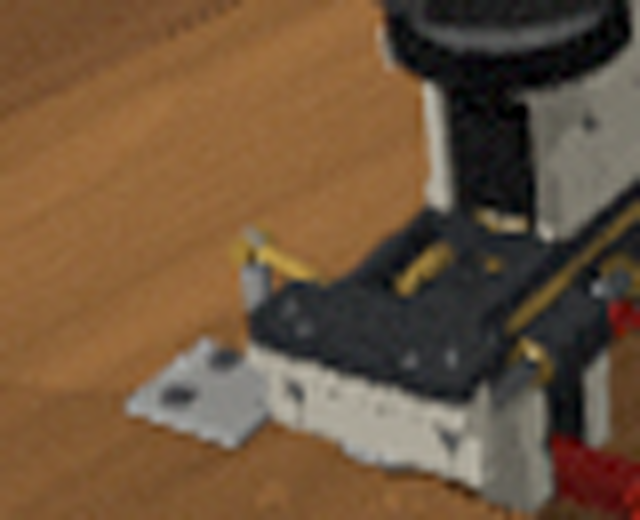

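The side crop shows the gate straight at its shut slope again, (250,250) to (315,278). The eye centre is at about 0.018 m, with no vertical load. Release.

>>> move_arm(commands=[[[0.2,0,0,0],[0,0,0,0],[0,0,0,0],[0,0,0,0]]])

```text
clock: 15.4
tool_pos: [0.5921, 0.0517, 0.0116]
orientation: [-77.5, 90.0, 22.7]
force: [-0.9, 0.5, -1.3]
opening: 0.0177
```

>>> move_arm(commands=[[[0,0,0,0],[0,0,0,0],[0,0,0,0],[0,0,0,0],[0,0,0,0],[0,0,0,0],[0,0,0,0],[0,0,0,0]]], jaw=4)

```text
clock: 16.2
tool_pos: [0.592, 0.0516, 0.0116]
orientation: [42.3, 90.0, 142.5]
force: [0.2, 0.7, 0.6]
opening: 0.0399
```

>>> move_arm(commands=[[[-0.5,0,0,0],[-1,0,0,0],[-2,0,0,0],[-3,0,0,0],[-4,0,0,0],[-4,0,0,0],[-4,0,0,0],[0,0,0,0]]])

```text
clock: 17.0
tool_pos: [0.5952, 0.0522, 0.2042]
orientation: [-86.3, 89.4, 13.9]
force: [0.4, 0.5, -1.0]
opening: 0.0399
```

>>> move_arm(commands=[[[0,4,0,0],[0,4,0,0],[0,4,0,0],[0,4,0,0],[0,0,0,0],[0,0,0,0],[0,0,0,0],[0,0,0,0]]])

```text
clock: 17.8
tool_pos: [0.4353, 0.0236, 0.1967]
orientation: [-116.6, 90.0, -16.4]
force: [-0.2, 0.4, 0.8]
opening: 0.0398
```

```bash
python3 - <<'E'
from h import *
print(get_obs()['tool_pos'])
q,d,K,T=shot('side'); q2,_,K2,T2=shot('top')
cv2.imwrite('pics/s8.png',np.hstack([cv2.resize(q[165:225,225:305],(480,360),interpolation=cv2.INTER_CUBIC),cv2.resize(q2[95:175,280:350],(315,360),interpolation=cv2.INTER_CUBIC)])[...,::-1])
E
```

```text
[0.43525521 0.02355315 0.19666015]
```

View pics/s8.png

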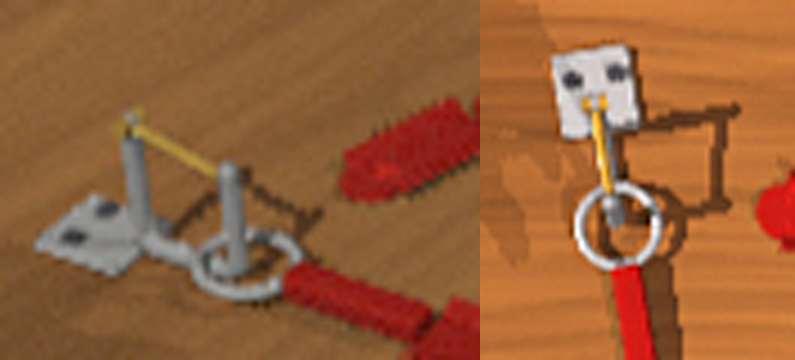

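```bash
python3 - <<'E'
from h import *
K=calibration('top');T=np.array(K['T']);K=np.array(K['mtx'])
e=ray((280+139/4.5,95+225/4.5),K,T,.012)[0]; print(e, np.linalg.norm(e[:2]-[.6466,.0608]), 'z test')
close_job()
E
```

```text
[0.64625021 0.05986244 0.012     ] 0.0010006859456889773 z test
the job is handed in; nothing more can be done
```

The red shoehorn is clipped onto the hook and the job was handed in at about 18 s on the robot's clock. It was the leftmost of the three red ones.

I gripped it by the handle, aligned it with the hook at a yaw of about 10°, pressed the eye straight down over the nose, released it and backed away.

**First grip missed:** I lifted before the slow fingers had finished closing. I looked again, found the shoehorn undisturbed, and the second grip held at 18 mm.

**Last checks:**
- The side and top views show the ring lying around the nose on the lower bar, with the gate shut above it.
- The eye centre is about 1 mm from the nose horizontally in the top view, taking the eye's height as 12 mm; the calibration is good to about 2 mm.
- The gripper is clear of everything, about 0.2 m up and 0.16 m back.

**Disagreements and gaps:**
- The three cameras' estimates of the nose position differed by up to about 7 mm, which the 10 mm centring allowance covers.
- I saw the gate shut before and after the press, but did not measure its angle while it was being pushed open.
- The arm never went near the black shoehorn, but I did not measure its position again at the end.

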